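# Pull the hot pressure weight off the cooker with the cranked fork

## Task

The pressure cooker on its wooden trivet has finished cooking. Hook the tines of the cranked two-pronged fork under the pressure weight and pull it steadily straight up until it pops off the vent pipe, then carry it on the fork to the round cork mat, stand it there upright and gently, and lay the fork back down on the wooden worktop, clear of mat and cooker. The cooker and the weight are hot: touch them only with the fork, and leave the mug, pepper mill and spice jar where they are.

Things in the scene. Friction and masses are not known exactly. Their poses are not given: they have to be found in the camera images.
- weight_center (a point): centre of the pressure weight, on its axis, z along the axis (up); the lowest point is 23.5 mm below. A steel puck 46 mm across with a black domed cap; under the puck a neck 19.6 mm across and 16 mm long, so 47 mm tall in all and flat on the underside of the puck, 7.5 mm below this point. 85 to 165 g. Round: its turn about its axis does not matter.
- vent_seat (a point): shoulder of the vent nut (21 mm across) at the lid's centre, where the foot of the weight's neck stands at first; z up. The lid lies 6 mm lower here (22 mm under the puck) and slopes to 25 mm lower at its rim. +y points away from the cooker's long handles.
- vent_tip (a point): top of the upright vent pipe, 10 mm across, 30 mm above vent_seat, inside the weight at first. Spring balls in the pipe hold the weight: about 9 N straight up, up to 15 N if pulled off-centre or aslant, pops it loose within 3 mm of travel; then it slides up almost freely and is clear once its foot is above this point.
- cooker: steel pressure cooker on a round wooden trivet, immovable. Origin under the pan's centre, 12 mm above the worktop; lid 211 mm across, its centre 105 mm above the origin. Two stacked black long handles reach 261 mm along -y (tops 100 mm up), a helper grip 129 mm along +y (top 73 mm up); a brass safety valve at x 35, y -48 reaches 113 mm up.
- fork_grip (a point): place to grip the fork: inside its flat black handle, 30 mm behind the handle's front end; x along the handle to the tines, z out of its broad face. Handle 130 mm long, 20 wide (y), 13 thick, this point half-way up. It lies on the worktop at first, tines rising in front at 45 degrees. 130 g, balance point 21 mm behind this point.
- fork_hook (a point): midway between the tines, where the weight's neck should come; x along the tines to the tips, y across them, z the side that carries the load. It lies at x +76, z +31 mm in fork_grip's axes, its axes turned 45 degrees nose-up: with level tines the handle rises backwards at 45 degrees, and fork_grip is 76 mm behind and 32 mm above this point.
- fork: the steel fork; origin on the handle's underside at its front end, axes as fork_grip. Tines: round bars 5 mm thick, 29 mm apart between centres (24 mm clear), straight from 10 mm behind fork_hook to 22 mm ahead of it, tips 32 mm ahead and turned up 3 mm; the bow that joins them is 24 mm behind fork_hook. The pull acts 76 mm ahead of the grip, so a weak hold lets the tines droop.
- mat_top (a point): centre of the upper face of the round cork mat, 116 mm across and 8 mm thick, fixed on the worktop
- cork_mat: the same cork mat; origin under its centre
- weight: the same pressure weight; origin at the centre of the neck's foot, its lowest point
- tea_mug: white tea mug with thin red lines, 82 mm across, 94 mm tall; origin on its foot, within 20 mm of the centre; leave it alone
- pepper_mill: dark wooden pepper mill, 58 mm across, 170 mm tall; origin under its centre; leave it alone
- spice_jar: spice jar with a brown lid, 41 mm across, 105 mm tall; origin under its centre; leave it alone
There are look-alikes about, which are no part of the job. Several things look just like the cork_mat: the one meant starts farthest from the robot's base.

How it is judged:
By the outcome, as a careful person would: the job done as asked, in the order asked, and still so for the second after the job is handed in, with the robot touching nothing.
It also fails if it takes over 72 s, if anything falls off the work surface, if the arm or the gripper's body presses on something with over 40 N, if the wrist force passes 120 N, or if a joint passes its speed limit or range.

## Robot

A 6-joint arm with a two-finger parallel gripper is mounted at the origin on a cart in front of the work surface, level with it; the furniture and walls round the work are solid. World frame = base frame: x ahead of the robot, y to its left, z up, the work surface at z = 0. Lengths are in m, angles in rad, forces in N, time in s.
With the tool pointing down it reaches from about 0.35 to 0.775 m from the base axis. Payload 7.3 kg.
Tool frame: the origin (TCP) lies where the fingers leave the gripper's body, on its centre line; the fingertips stand 66 mm ahead of it and the grasp point (between the pads) lies 47 mm ahead of it (robot.tips_ahead is the distance from the TCP to the fingertips, in m); z points along the fingers, y is the line along which they close (so a half turn about z gives the same grasp; the last joint's range is limited). The gripper opens to 92 mm and grips with 3 to 60 N. Pads are 19 mm wide; open, the fingers measure 130 mm over their backs; the gripper's body (75 mm by 190 mm) begins 47 mm behind the grasp point.
Start: joints at [-1.492, 0.342, 1.524, -0, 1.275, -0.146], TCP at [0.117, -0.512, 0.292] pointing down, gripper open.
Joint ranges: [-2.53, 2.53], [-0.77, 2.02], [0.04, 2.7], [-1, 4.14], [0.28, 2.66], [-3.11, 3.11]. Speed limits (rad/s): [2.57, 2.57, 3.14, 3.14, 3.14, 3.14].

## Interface

Orientations are given as [roll, pitch, yaw] about the fixed x, y, z axes, in that order (R = Rz(yaw) Ry(pitch) Rx(roll)).
In Python, from cell import robot gives the robot as it stands.
- The arm moves only by the shell command python3 -m inch 'ROWS' [FORCE]. ROWS is a JSON object of lists of equal length, an entry for each row: "travel": the shift along the tool's x, y, z in mm, a list of three; "turn": the turn about the tool's z in units of 5 degrees (1.0 is 5 degrees); "claw": the closure, from -1 (fully open) to 1 (shut). A call has 1 to 12 rows; each row is the pose to reach, as a shift and turn from the pose commanded when the call began, along the tool's axes at that moment; what a row does not reach only later rows make up. A row lasts 1/10 s, in which the tool goes at most 50 mm and 8.59 degrees, less where a joint would pass 70% of its speed; a pose out of reach is approached as far as the arm can. A call with a gripper value outside its range is refused whole. The fingers move at their own pace and stop on an object; FORCE is the grip in N (left out, the last holds). Time passes only in rows, so rows that repeat a pose let the fingers close. It gives the time, the measured TCP pose, the force, the opening and the grip force at its end, in the units of the state.
- robot.observe(): the state, without advancing time (a new reading comes with each control period).
- robot.read_camera(name): name is "side" or "top"; returns a dict with "pixels" (480x640x3 uint8, red, green, blue), "fx", "fy", "cx", "cy" (pixels), "cam_to_world" (4x4, takes a point from camera to world coordinates). Camera axes: x right, y down, z forward; pixel columns grow to the right and rows downward; lengths in m; the calibration is good to about 2 mm. A picture is of the moment at which its call begins. There is no depth.
- robot.hand_in(): hands the job in; it is judged then, once.
The state is a dict: "time": time; "qpos": joint angles; "qvel": joint speeds; "joint_efforts": joint torques, N m; "tool_pos": TCP position; "tool_rot": TCP orientation; "contact_force": force on the tool from outside, world axes, zero at the start; "torque": the same for the moment, N m; "opening": finger opening in m; "grip_force": force on a finger pad.
Only numpy, scipy, OpenCV 4.12 (cv2) and the standard library are available. Lean on these libraries where they do the work, as an engineer would, in place of code of your own. Each camera call takes 0.05 s, during which the arm holds its last target. There are 200 camera calls.

## Working session

There is one attempt and no reset: what is moved stays moved. The work goes in short steps, Python scripts to look and compute and a shell command to move; the robot and the scene stay as the last step left them, time stands still between calls to the robot, and variables do not carry over. Pictures are saved under pics/ and viewed, at most 10 in all, crops included, and the job is handed in when it is done.

```bash
ls; mkdir -p pics
python3 - <<'E'
from cell import robot
import cv2,numpy as np
for n in("top","side"):
    r=robot.read_camera(n); cv2.imwrite(f"pics/{n}0.png",r["pixels"][:,:,::-1])
    print(n,r["fx"],r["fy"],r["cx"],r["cy"]);print(np.round(r["cam_to_world"],4))
print(robot.observe())
E
```

```text
pics
top 555.2480547700734 555.2480547700734 318.80006886900816 241.15800892290076
[[ 0.0057 -0.9986  0.0529  0.4539]
 [-0.9999 -0.0062 -0.0092  0.0315]
 [ 0.0095 -0.0528 -0.9986  1.3474]
 [ 0.      0.      0.      1.    ]]
side 468.31581234966177 468.31581234966177 324.2680181417328 235.39391330374514
[[ 0.952  -0.112   0.2849  0.2757]
 [-0.3052 -0.4195  0.8549 -0.7876]
 [ 0.0237 -0.9008 -0.4336  0.5036]
 [ 0.      0.      0.      1.    ]]
{'time': 0.1, 'qpos': array([-1.49200365e+00,  3.42634064e-01,  1.52491596e+00,  2.46667281e-05,
        1.27540127e+00, -1.45997156e-01]), 'qvel': array([ 1.53983626e-04, -2.43872051e-03, -3.03531851e-03,  6.90392567e-04,
       -3.03442593e-05,  7.06843757e-04]), 'joint_efforts': array([ 1.50354601e-03, -4.32006204e+01, -2.44693494e+01,  7.19639333e-02,
        5.26201911e-02, -4.28457508e-05]), 'tool_pos': array([ 0.11703064, -0.51151039,  0.29162619]), 'tool_rot': array([-3.14025190e+00, -2.20991038e-04,  2.24782489e-01]), 'contact_force': array([-0.16895245, -0.10334903,  0.58580643]), 'torque': array([ 0.03486796,  0.00928976, -0.02168683]), 'grip_force': 0.0, 'opening': 0.09194388348052743}
```

View pics/top0.png

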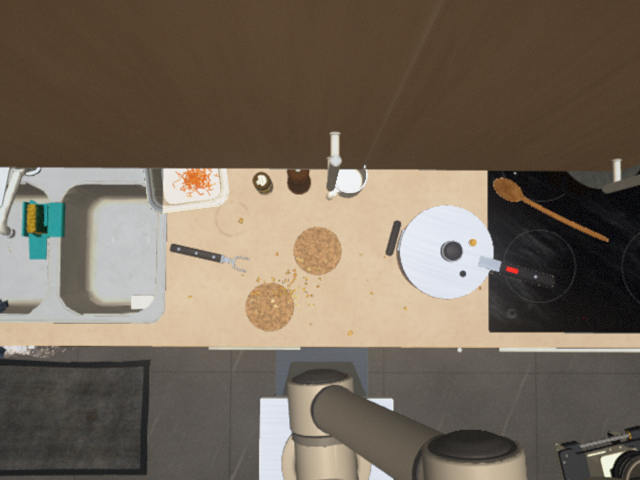

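View pics/side0.png

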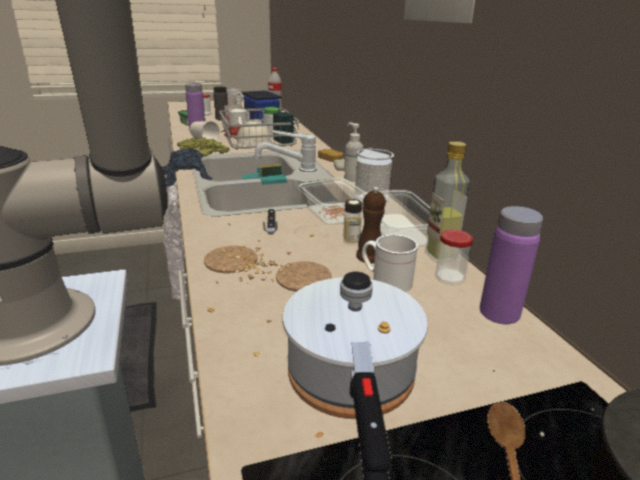

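The top view shows the fork at px (170–250, 245–272) with its tines to the right, and the weight on the lid near (452, 250). The mats are near (318, 250) and (270, 306). The first is farther from the base, so it is the one meant. The side view shows the weight at about (356, 288). The tool can't be tilted, so I'll have to pivot the fork inside the grip.

```bash
cat > h.py <<'E'
from cell import robot
import cv2,numpy as np
def cam(n):
    r=robot.read_camera(n); r["n"]=n; r["bgr"]=np.ascontiguousarray(r["pixels"][:,:,::-1]); return r
def onz(r,uv,z):
    uv=np.atleast_2d(uv).astype(float); T=r["cam_to_world"]
    d=np.c_[(uv[:,0]-r["cx"])/r["fx"],(uv[:,1]-r["cy"])/r["fy"],np.ones(len(uv))]@T[:3,:3].T
    return T[:3,3]+d*((z-T[2,3])/d[:,2])[:,None]
def proj(r,P):
    T=r["cam_to_world"]; c=(np.atleast_2d(P)-T[:3,3])@T[:3,:3]
    return np.c_[r["fx"]*c[:,0]/c[:,2]+r["cx"],r["fy"]*c[:,1]/c[:,2]+r["cy"]]
def blobs(m,box,amin=30):
    x0,y0,x1,y1=box; k=np.zeros_like(m); k[y0:y1,x0:x1]=m[y0:y1,x0:x1]
    return sorted([c for c in cv2.findContours(k,cv2.RETR_EXTERNAL,cv2.CHAIN_APPROX_NONE)[0] if cv2.contourArea(c)>amin],key=cv2.contourArea)[::-1]
E
python3 - <<'E'
from h import *
t=cam("top");s=cam("side")
V=cv2.cvtColor(t["bgr"],cv2.COLOR_BGR2HSV)
dark=((V[:,:,2]<80)*255).astype(np.uint8)
for nm,b,z in(("handle",(160,235,235,280),.013),("cap",(430,230,475,275),.160),("helper",(380,210,402,262),.085)):
    for c in blobs(dark,b)[:2]:
        r=cv2.minAreaRect(c);print(nm,r,onz(t,cv2.boxPoints(r),z)[:,:2].round(4).tolist(),"ctr",onz(t,r[0],z)[0].round(4))
# lid
lid=((V[:,:,1]<50)&(V[:,:,2]>150)).astype(np.uint8)*255
c=blobs(lid,(390,195,500,310))[0];e=cv2.fitEllipse(cv2.convexHull(c));print("lid",e,onz(t,e[0],.098)[0])
cork=cv2.inRange(V,(5,70,60),(20,255,200))
cork=cv2.morphologyEx(cork,cv2.MORPH_OPEN,np.ones((5,5)))
for c in blobs(cork,(235,215,350,340),500): 
    (u,r)=cv2.minEnclosingCircle(c);M=cv2.moments(c);p=(M["m10"]/M["m00"],M["m01"]/M["m00"]);print("mat",u,r,p,onz(t,p,.008)[0].round(4))
W=cv2.cvtColor(s["bgr"],cv2.COLOR_BGR2HSV)
ds=((W[:,:,2]<70)*255).astype(np.uint8)
for c in blobs(ds,(330,262,385,312),20): print("side cap",cv2.boundingRect(c))
print("side proj of cap top/center",proj(s,[[.43,-.24,.17]]))
a=cv2.resize(t["bgr"][235:285,160:260],None,fx=6,fy=6,interpolation=2)
b=cv2.resize(t["bgr"][222:282,420:480],None,fx=5,fy=5,interpolation=2)
c=cv2.resize(s["bgr"][260:330,310:400],None,fx=4,fy=4,interpolation=2)
o=np.zeros((600,700,3),np.uint8);o[:300,:600]=a;o[300:600,:300]=b;o[300:580,310:670]=c
cv2.imwrite("pics/z1.png",o)
E
```

```text
handle ((183.38763427734375, 249.82020568847656), (24.959407806396484, 6.221113204956055), 12.994616508483887) [[0.5011, 0.3747], [0.5156, 0.3717], [0.5025, 0.3132], [0.488, 0.3163]] ctr [0.5018 0.344  0.013 ]
cap ((452.5000305175781, 250.50003051757812), (16.54690170288086, 16.54690170288086), 63.43495178222656) [[0.5063, -0.2425], [0.5224, -0.2744], [0.4908, -0.2901], [0.4747, -0.2582]] ctr [ 0.4986 -0.2663  0.16  ]
helper ((393.03582763671875, 237.50965881347656), (5.682277679443359, 33.94511032104492), 15.068490028381348) [[0.4944, -0.133], [0.5694, -0.1532], [0.5661, -0.1658], [0.4911, -0.1455]] ctr [ 0.5302 -0.1494  0.085 ]
lid ((447.5590515136719, 251.99024963378906), (91.99052429199219, 101.42597961425781), 109.50176239013672) [ 0.49745093 -0.27063414  0.098     ]
mat (317.237060546875, 250.3728485107422) 24.256486892700195 (316.25250034251263, 248.36868064118372) [0.5074 0.0252 0.008 ]
mat (268.0, 313.0) 20.808752059936523 (267.08326827998957, 316.5727296383034) [0.3431 0.1421 0.008 ]
side cap (343, 272, 27, 17)
side proj of cap top/center [[304.23105752 273.51900484]]
```

View pics/z1.png

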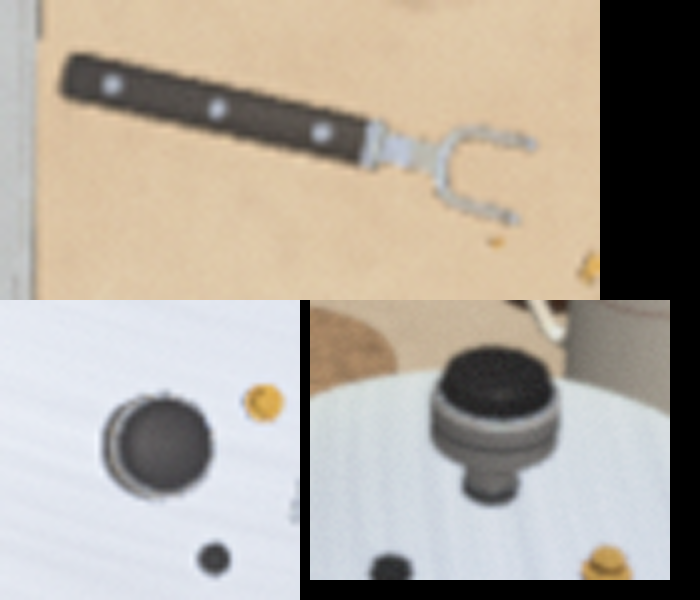

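```bash
cat >> h.py <<'E'
def go(x,y,z,yaw,state=None):
    """tool-axis shift (mm) and turn (x5deg) from the measured pose to a target TCP"""
    o=robot.observe(); p=o["tool_pos"]; a=o["tool_rot"][2]
    d=(np.array([x,y,z])-p)*1000; dy=(yaw-a+np.pi)%(2*np.pi)-np.pi
    print("travel",np.round([d[0]*np.cos(a)+d[1]*np.sin(a),d[0]*np.sin(a)-d[1]*np.cos(a),-d[2]],1),"turn",round(-np.degrees(dy)/5,2),"yaw now",round(a,4))
E
python3 - <<'E'
from h import *
t=cam("top");s=cam("side")
V=cv2.cvtColor(t["bgr"],cv2.COLOR_BGR2HSV)
m=((V[:,:,2]<125)*255).astype(np.uint8)
m=cv2.morphologyEx(m,cv2.MORPH_CLOSE,np.ones((3,3)))
c=blobs(m,(166,238,224,275))[0];r=cv2.minAreaRect(c);P=onz(t,cv2.boxPoints(r),.010)[:,:2];print(r,P.round(4).tolist())
F=onz(t,[220.2,258.7],.010)[0];R=onz(t,[171.2,247.3],.010)[0];d=(F-R)[:2];L=np.hypot(*d);d/=L
print("front",F,"len",L,"dir",d,"grip(30)",F[:2]-.03*d,"grip22",F[:2]-.022*d,"yaw",np.arctan2(-d[1],-d[0]))
print("side px of weight c",proj(s,[[.4986,-.2663,.147],[.4986,-.2663,.123]]), "per mm x", proj(s,[[.5086,-.2663,.147]]), "y",proj(s,[[.4986,-.2563,.147]]))
o=t["bgr"];A=onz(t,[[505,262],[550,282],[500,272],[545,290]],.112);print(A.round(3).tolist())
go(.45,-.2,.292,.2248)
# profile across the long handle at 205 mm out
k=np.array([-.258,-.966]);q=np.array([.966,-.258])
for e in range(-40,41,5):
    P=np.r_[np.array([.4986,-.2663])+.205*k+e/1000*q,.112];u=proj(t,[P])[0].round().astype(int);print(e,t["pixels"][u[1],u[0]],end=" ")
E
```

```text
((195.2357635498047, 252.46267700195312), (51.1944694519043, 7.535117149353027), 12.804266929626465) [[0.5001, 0.3781], [0.5179, 0.3744], [0.4913, 0.2541], [0.4736, 0.2579]]
front [0.48107622 0.25597513 0.01      ] len 0.121023376068638 dir [-0.22067416 -0.97534759] grip(30) [0.48769645 0.28523555] grip22 [0.48593105 0.27743277] yaw 1.3482907070362393
side px of weight c [[355.80028169 290.09623481]
 [354.9177473  304.27052647]] per mm x [[362.35386087 289.0754073 ]] y [[353.27333325 286.4782302 ]]
[[0.475, -0.396, 0.112], [0.431, -0.496, 0.112], [0.453, -0.384, 0.112], [0.414, -0.484, 0.112]]
travel [ 394.1 -229.6    0. ] turn 0.0 yaw now 0.2248
-40 [35 37 37] -35 [41 42 40] -30 [35 33 37] -25 [32 28 31] -20 [36 29 30] -15 [34 32 34] -10 [52 49 50] -5 [ 96  96 103] 0 [144 151 162] 5 [51 48 46] 10 [48 44 44] 15 [33 31 33] 20 [36 30 37] 25 [38 39 37] 30 [36 36 38] 35 [36 36 36] 40 [34 34 34]
```

```bash
python3 -m inch '{"travel":[[394,-230,0],[394,-230,0],[394,-230,0],[394,-230,0],[394,-230,0],[394,-230,0],[394,-230,0],[394,-230,0],[394,-230,0],[394,-230,0],[394,-230,0]],"turn":[-2,-4,-6,-8,-10,-12,-12.87,-12.87,-12.87,-12.87,-12.87],"claw":[-1,-1,-1,-1,-1,-1,-1,-1,-1,-1,-1]}' 20; python3 -c "
from h import *
go(.4855,.2755,.12,1.348)"
```

```text
time: 1.4
tool_pos: [0.4505, -0.1987, 0.292]
tool_rot: [-3.141, 0.0, 1.351]
contact_force: [0.0, 0.8, -0.2]
opening: 0.0917
grip_force: 0.0
travel [470.4 -69.1 172. ] turn 0.04 yaw now 1.3512
```

```bash
python3 -m inch '{"travel":[[470,-69,172],[470,-69,172],[470,-69,172],[470,-69,172],[470,-69,172],[470,-69,172],[470,-69,172],[470,-69,172],[470,-69,172],[470,-69,172],[470,-69,172],[470,-69,172]],"turn":[0,0,0,0,0,0,0,0,0,0,0,0],"claw":[-1,-1,-1,-1,-1,-1,-0.8,-0.6,-0.4,-0.2,-0.1,0]}' 20
python3 - <<'E'
from h import *
go(.4855,.2755,.0675,1.348)
t=cam("top"); cv2.imwrite("pics/t2.png",cv2.resize(t["bgr"][200:320,130:290],None,fx=5,fy=5,interpolation=2))
E
```

```text
time: 2.6
tool_pos: [0.4864, 0.2732, 0.1195]
tool_rot: [-3.141, 0.001, 1.349]
contact_force: [0.5, -1.5, -0.2]
opening: 0.0489
grip_force: 0.0
travel [ 2.  -1.4 52. ] turn 0.01 yaw now 1.3486
```

View pics/t2.png

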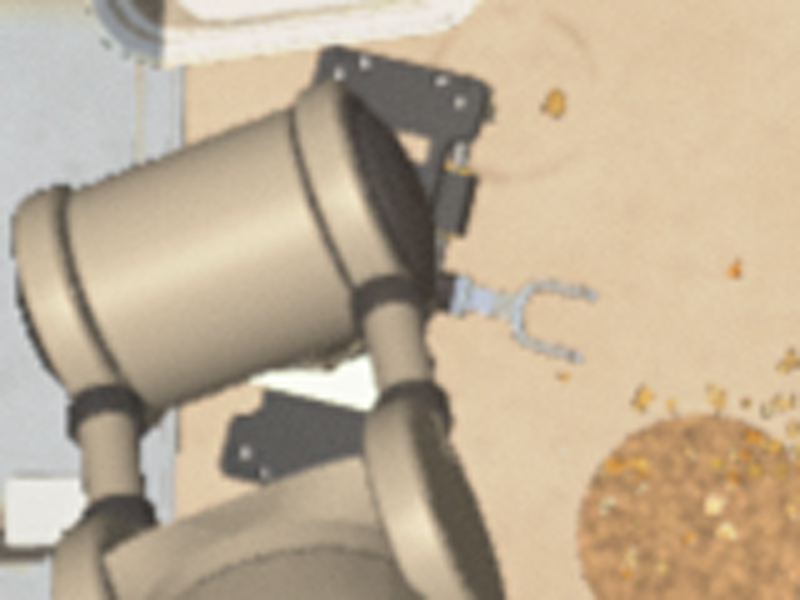

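The arm hides the handle, but the tines at about px (245, 262) are where they were. I'll descend and grip.

```bash
python3 -m inch '{"travel":[[2,-1.4,20],[2,-1.4,40],[2,-1.4,50],[2,-1.4,52],[2,-1.4,52],[2,-1.4,52],[2,-1.4,52],[2,-1.4,52],[2,-1.4,52],[2,-1.4,52]],"turn":[0,0,0,0,0,0,0,0,0,0],"claw":[0,0,0,0,0,1,1,1,1,1]}' 20
```

```text
time: 3.65
tool_pos: [0.4858, 0.2763, 0.0686]
tool_rot: [3.141, -0.0, 1.348]
contact_force: [-0.6, -1.0, 3.7]
opening: 0.0198
grip_force: 20.0
```

```bash
python3 -m inch '{"travel":[[0,0,0],[0,0,-20],[0,0,-50],[0,0,-70]],"turn":[0,0,0,0],"claw":[1,1,1,1]}' 40; python3 -c "
from h import *
go(.430,.023,.13,0)"
```

```text
time: 4.05
tool_pos: [0.4855, 0.2762, 0.1392]
tool_rot: [3.142, 0.0, 1.348]
contact_force: [0.7, -1.0, -1.0]
opening: 0.0196
grip_force: 40.0
travel [-259.2    1.8    9.2] turn 15.45 yaw now 1.348
```

```bash
python3 -m inch '{"travel":[[-30,0,0],[-60,0,0],[-90,0,2],[-120,0,4],[-150,0,6],[-180,0,8],[-210,1,9],[-235,1,9],[-250,2,9],[-259,2,9],[-259,2,9],[-259,2,9]],"turn":[1.4,2.8,4.2,5.6,7,8.4,9.8,11.2,12.6,14,15.2,15.45],"claw":[1,1,1,1,1,1,1,1,1,1,1,1]}' 40
python3 - <<'E'
from h import *
go(.430,.023,.0785,0)
t=cam("side"); cv2.imwrite("pics/s3.png",cv2.resize(t["bgr"][170:350,180:420],None,fx=3.3,fy=3.3,interpolation=2))
E
```

```text
time: 5.25
tool_pos: [0.4299, 0.0228, 0.129]
tool_rot: [-3.142, 0.001, -0.003]
contact_force: [0.7, 0.1, -1.6]
opening: 0.0195
grip_force: 40.0
travel [ 0.1 -0.2 50.5] turn -0.03 yaw now -0.003
```

View pics/s3.png

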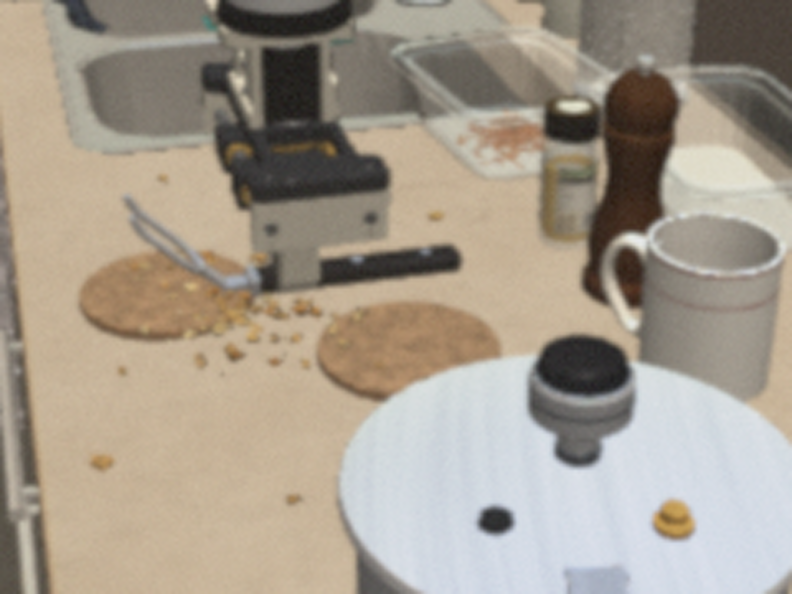

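The side view shows the fork gripped firmly and level near px (270, 250), right beside the mat. Next I'll lower the back of the handle onto the mat and re-grip it deeper.

```bash
python3 -m inch '{"travel":[[0,0,20],[0,0,40],[0,0,46],[0,0,49],[0,0,51],[0,0,51.5],[0,0,51.5],[0,0,51.5],[0,0,51.5],[0,0,51.5]],"turn":[0,0,0,0,0,0,0,0,0,0],"claw":[1,1,1,1,1,1,1,0.4,0.4,0.4]}' 40;  python3 -m inch '{"travel":[[0,0,3],[0,0,6],[0,0,9],[0,0,10],[0,0,10],[0,0,10],[0,0,10]],"turn":[0,0,0,0,0,0,0],"claw":[0.4,0.4,0.4,0.4,0.4,1,1]}' 40
python3 - <<'E'
from h import *
t=cam("side"); cv2.imwrite("pics/s4.png",cv2.resize(t["bgr"][200:320,190:350],None,fx=4,fy=4,interpolation=2))
E
```

```text
time: 6.3
tool_pos: [0.4304, 0.023, 0.078]
tool_rot: [3.141, -0.001, -0.0]
contact_force: [0.4, -0.4, -0.8]
opening: 0.0272
grip_force: 0.0
time: 7.0
tool_pos: [0.4303, 0.0231, 0.0677]
tool_rot: [3.141, -0.0, -0.0]
contact_force: [0.8, 0.3, -0.2]
opening: 0.0196
grip_force: 40.0
```

View pics/s4.png

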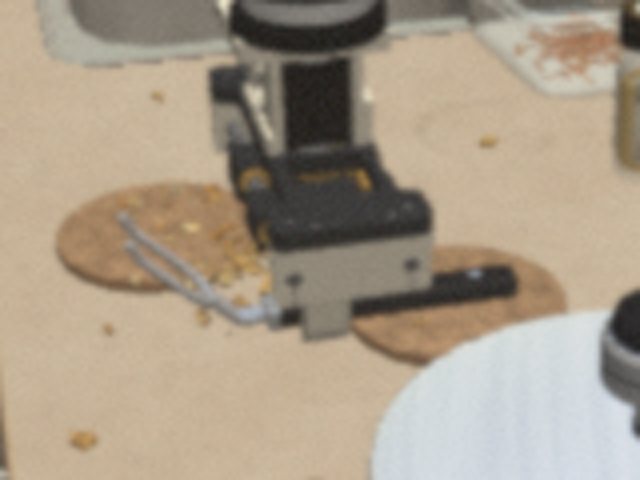

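```bash
python3 -m inch '{"travel":[[0,0,-15],[0,0,-50],[0,0,-90],[0,0,-130],[0,0,-170],[0,0,-200]],"turn":[0,0,0,0,0,0],"claw":[1,1,1,1,1,1]}' 40; python3 -m inch '{"travel":[[-3,30,0],[-6,70,0],[-10,112,0],[-14,155,0],[-18,198,0],[-22,241,0],[-26,284,0],[-30,327,0],[-34,370,0],[-38,412,0],[-41,445,0],[-43.5,471.5,0]],"turn":[0.3,0.6,0.9,1.2,1.5,1.8,2.1,2.4,2.7,2.9,2.99,2.99],"claw":[1,1,1,1,1,1,1,1,1,1,1,1]}' 40
python3 - <<'E'
from h import *
go(.3868,-.4486,.185,-.261)
E
```

```text
time: 7.65
tool_pos: [0.4302, 0.0231, 0.2702]
tool_rot: [3.141, -0.002, -0.0]
contact_force: [0.9, 0.2, -0.8]
opening: 0.0194
grip_force: 40.0
time: 8.85
tool_pos: [0.3857, -0.4503, 0.2671]
tool_rot: [-3.141, 0.001, -0.263]
contact_force: [0.6, 0.0, -2.0]
opening: 0.0196
grip_force: 40.0
travel [ 0.6 -1.9 82.1] turn -0.02 yaw now -0.2628
```

```bash
python3 -m inch '{"travel":[[1,-2,30],[1,-2,60],[1,-2,76],[1,-2,82],[1,-2,82]],"turn":[0,0,0,0,0],"claw":[1,1,1,1,1]}' 30; python3 -m inch '{"travel":[[0,0,6],[0,0,12],[0,0,18],[0,0,23],[0,0,28],[0,0,33],[0,0,38],[0,0,43],[0,0,47],[0,0,47]],"turn":[0,0,0,0,0,0,0,0,0,0],"claw":[1,1,1,1,1,1,1,1,1,1]}' 10
python3 - <<'E'
from h import *
go(.3868,-.4486,.1244,-.261)
t=cam("side"); cv2.imwrite("pics/s5.png",cv2.resize(t["bgr"][280:480,140:440],None,fx=2.6,fy=2.6,interpolation=2))
E
```

```text
time: 9.35
tool_pos: [0.3879, -0.4464, 0.185]
tool_rot: [-3.14, 0.001, -0.261]
contact_force: [-0.9, 0.1, -0.9]
opening: 0.0198
grip_force: 30.0
time: 10.35
tool_pos: [0.3878, -0.4464, 0.1379]
tool_rot: [-3.141, 0.001, -0.261]
contact_force: [0.2, 0.1, -0.5]
opening: 0.0203
grip_force: 10.0
travel [-0.4  2.3 13.5] turn -0.0 yaw now -0.2613
```

View pics/s5.png

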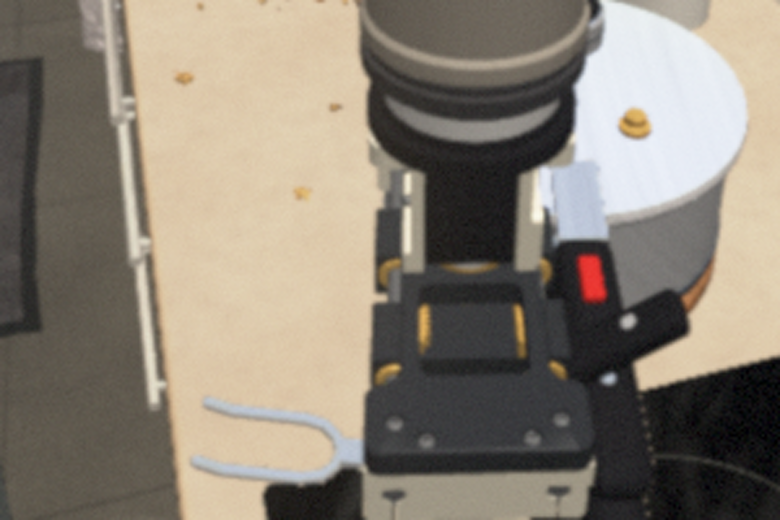

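The fork is pivoting as planned: its handle rises over the cooker's long handle at crop px (640, 325), and the tines are at crop px (200, 430). I'll keep pressing down and then measure the tine tips.

```bash
python3 -m inch '{"travel":[[0,0,3],[0,0,6],[0,0,9],[0,0,11],[0,0,13],[0,0,13]],"turn":[0,0,0,0,0,0],"claw":[1,1,1,1,1,1]}' 10
python3 - <<'E'
from h import *
t=cam("side"); cv2.imwrite("pics/s6.png",cv2.resize(t["bgr"][300:480,190:440],None,fx=3.2,fy=3.2,interpolation=2))
E
```

```text
time: 11.0
tool_pos: [0.3879, -0.4466, 0.1254]
tool_rot: [-3.141, 0.001, -0.261]
contact_force: [-0.9, 0.2, -0.0]
opening: 0.0197
grip_force: 10.0
```

View pics/s6.png

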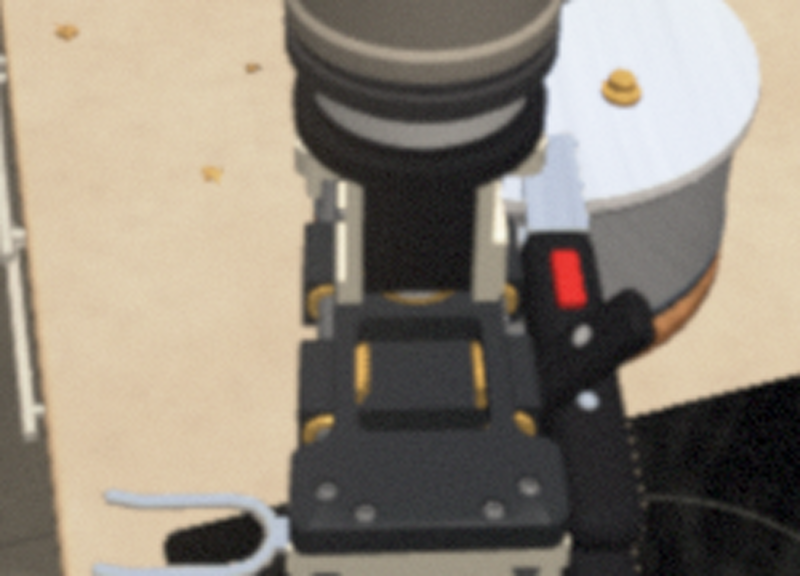

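The tine tips are at side-image px (222.8, 454) and (219.7, 478). I'll work out the pitch from them.

```bash
cat >> h.py <<'E'
def plane(r,uv,P0,n):
    T=r["cam_to_world"]; d=T[:3,:3]@np.array([(uv[0]-r["cx"])/r["fx"],(uv[1]-r["cy"])/r["fy"],1]); o=T[:3,3]
    return o+d*((P0-o)@n)/(d@n)
E
python3 - <<'E'
from h import *
t=cam("side");o=robot.observe();g=o["tool_pos"].copy();g[2]-=.0532;a=o["tool_rot"][2]
d=-np.array([np.cos(a),np.sin(a),0]);n=np.array([-d[1],d[0],0]);n*=np.sign(n[1])
for uv,s in(((222.8,454.1),1),((219.7,478.1),-1)):
    P=plane(t,uv,g+s*.0145*n,n);u=(P-g)@d;z=P[2]-g[2];print(P.round(4),"ahead",u*1e3,"z",z*1e3,"r",np.hypot(u,z)*1e3,"pitch",30.5-np.degrees(np.arctan2(z,u)))
for uv,s in(((222.8+ (262-105)/3.2,300+500/3.2),1),):
    P=plane(t,uv,g+s*.0145*n,n);print("bow-side tine start",(P-g)@d*1e3,(P[2]-g[2])*1e3)
E
```

```text
[ 0.2895 -0.4053  0.0505] ahead 105.69091129717076 z -21.787211467692135 r 107.91316562108793 pitch 42.14784033053006
[ 0.2828 -0.4335  0.0491] ahead 104.88445184243815 z -23.16257118035181 r 107.41160524809968 pitch 42.95325910108786
bow-side tine start 50.84691916948288 -27.27208291821076
```

Pitch is about 42.5°, so the tines point about 2.5° nose-up, which leaves room for droop. I'll tighten to 60 N, lift, and swing round to the +y side of the weight.

```bash
python3 -m inch '{"travel":[[0,0,0],[0,0,0],[0,0,-20],[0,0,-55],[0,0,-95],[0,0,-135],[0,0,-160],[0,0,-175]],"turn":[0,0,0,0,0,0,0,0],"claw":[1,1,1,1,1,1,1,1]}' 60; python3 -c "
from h import *
go(.4986,-.12,.30,1.5708)"
```

```text
time: 11.9
tool_pos: [0.3885, -0.447, 0.3036]
tool_rot: [3.139, -0.003, -0.261]
contact_force: [0.0, -0.4, -1.5]
opening: 0.0194
grip_force: 60.0
travel [  22.  -344.4    3.6] turn -20.99 yaw now -0.2611
```

```bash
python3 -m inch '{"travel":[[2,-20,0],[4,-48,0],[6,-76,0],[8,-104,0],[10,-132,0],[12,-160,0],[14,-188,0],[16,-216,0],[18,-244,0],[20,-270,0],[21,-290,0],[22,-310,0]],"turn":[-1.2,-2.7,-4.2,-5.7,-7.2,-8.7,-10.2,-11.7,-13.2,-14.7,-16.2,-17.7],"claw":[1,1,1,1,1,1,1,1,1,1,1,1]}' 60; python3 -c "
from h import *
go(.4986,-.12,.30,1.5708)"
```

```text
time: 13.1
tool_pos: [0.4896, -0.1517, 0.3007]
tool_rot: [3.141, -0.0, 1.289]
contact_force: [1.2, -0.8, -1.3]
opening: 0.0198
grip_force: 60.0
travel [33.  -0.2  0.7] turn -3.22 yaw now 1.2894
```

```bash
python3 -m inch '{"travel":[[12,0,0],[25,0,0],[33,0,0],[33,0,20],[33,0,45],[33,0,70],[33,0,85],[33,0,91.5],[33,0,91.5],[33,0,91.5]],"turn":[-1.2,-2.4,-3.22,-3.22,-3.22,-3.22,-3.22,-3.22,-3.22,-3.22],"claw":[1,1,1,1,1,1,1,1,1,1]}' 60
python3 - <<'E'
from h import *
go(.4986,-.12,.2088,1.5708)
t=cam("top");s=cam("side")
cv2.imwrite("pics/raw_t7.png",t["bgr"]);cv2.imwrite("pics/raw_s7.png",s["bgr"])
a=cv2.resize(t["bgr"][210:290,390:490],None,fx=4,fy=4,interpolation=2)
b=cv2.resize(s["bgr"][230:350,290:410],None,fx=4.5,fy=4.5,interpolation=2)[:, :390]
o=np.zeros((545,800,3),np.uint8);o[:320,:400]=a;o[:540,405:795]=b;cv2.imwrite("pics/z7.png",o)
E
```

```text
time: 14.1
tool_pos: [0.4992, -0.1214, 0.21]
tool_rot: [3.14, 0.001, 1.564]
contact_force: [-0.0, -0.6, -1.1]
opening: 0.0189
grip_force: 60.0
travel [ 1.4 -0.6  1.2] turn -0.07 yaw now 1.5644
```

View pics/z7.png

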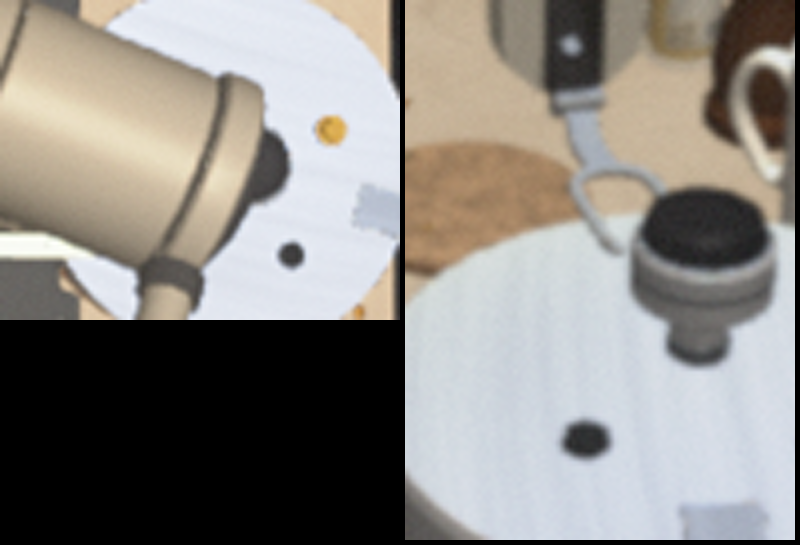

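The top view is blocked by the wrist. In the side view the left tine tip is at px (337.3, 285.6), the bow centre at (337.4, 268) and the neck at (355.1, 303). I'll compare these with predicted positions.

Run:
```python
from h import *
s=cam("side");o=robot.observe();p=o["tool_pos"];a=o["tool_rot"][2];print(p,a)
d=-np.array([np.cos(a),np.sin(a),0]);n=np.array([-d[1],d[0],0])
g=p-[0,0,.0532]
f=lambda u,w,z:g+u*d+w*n+np.array([0,0,z])
print("pred tips",proj(s,[f(.105,.0145,-.0225),f(.105,-.0145,-.0225)]),"bow",proj(s,[f(.0504,0,-.027)]))
print("pred cap",proj(s,[[.4986,-.2663,.158]]),"10mm x",proj(s,[[.5086,-.2663,.158]]))
B=s["bgr"];V=cv2.cvtColor(B,cv2.COLOR_BGR2HSV)
c=blobs(((V[:,:,2]<70)*255).astype(np.uint8),(335,262,378,300),20)[0];M=cv2.moments(c);print("cap centroid",M["m10"]/M["m00"],M["m01"]/M["m00"])
g_=V[:,:,2].astype(int);sa=V[:,:,1]
for r in(270,274,278,282,284,286,303,305): print(r,g_[r,322:372].tolist())
```

```text
[ 0.4991593  -0.1214421   0.21013096] 1.5642848651111758
pred tips [[354.68724174 282.11318038]
 [336.50940308 284.77734778]] bow [[334.0315349  268.55864491]]
pred cap [[356.21409149 283.45007929]] 10mm x [[362.81311678 282.4505037 ]]
cap centroid 356.161094224924 280.4822695035461
270 [159, 158, 155, 150, 150, 164, 171, 164, 169, 183, 188, 188, 196, 192, 191, 191, 188, 189, 184, 173, 152, 139, 148, 166, 171, 183, 194, 198, 193, 195, 186, 182, 182, 180, 180, 181, 185, 187, 192, 195, 197, 197, 196, 197, 199, 196, 193, 183, 179, 172]
274 [167, 163, 162, 162, 155, 147, 152, 166, 171, 180, 195, 199, 203, 202, 198, 197, 198, 199, 196, 195, 199, 192, 169, 114, 67, 56, 46, 44, 45, 41, 43, 46, 45, 46, 44, 40, 42, 46, 43, 43, 46, 50, 65, 95, 122, 154, 173, 191, 195, 193]
278 [162, 162, 162, 165, 166, 172, 170, 154, 147, 163, 180, 189, 198, 212, 215, 214, 214, 214, 214, 205, 175, 109, 60, 45, 41, 50, 49, 44, 40, 46, 43, 44, 45, 39, 45, 42, 47, 43, 46, 48, 47, 44, 41, 41, 44, 45, 54, 95, 153, 188]
282 [218, 220, 220, 221, 221, 219, 220, 217, 216, 197, 166, 156, 167, 183, 200, 215, 219, 208, 17
[... 393 characters left out ...]
219, 219, 220, 220, 220, 216, 203, 181, 167, 173, 194, 186, 131, 115, 129, 131, 120, 100, 70, 53, 45, 43, 43, 39, 40, 44, 42, 37, 42, 43, 38, 41, 43, 41, 35, 37, 34, 39, 39, 48, 70, 106, 140, 162]
303 [220, 222, 223, 222, 222, 221, 218, 221, 221, 222, 224, 222, 223, 223, 224, 223, 223, 221, 220, 224, 225, 227, 228, 226, 223, 207, 158, 108, 92, 96, 103, 104, 101, 100, 99, 100, 107, 102, 108, 132, 181, 212, 222, 228, 228, 228, 227, 228, 227, 228]
305 [219, 222, 223, 224, 220, 221, 220, 221, 223, 223, 222, 224, 225, 226, 226, 225, 222, 223, 224, 225, 225, 227, 227, 228, 223, 195, 128, 87, 89, 98, 102, 103, 104, 111, 111, 109, 108, 104, 103, 118, 170, 219, 226, 227, 230, 230, 229, 227, 228, 226]
```

```bash
python3 -m inch '{"travel":[[0,-0.6,1.5],[-8,-0.6,1.5],[-16,-0.6,1.5],[-24,-0.6,1.5],[-28,-0.6,1.5],[-28,-0.6,1.5]],"turn":[-0.07,-0.07,-0.07,-0.07,-0.07,-0.07],"claw":[1,1,1,1,1,1]}' 60;  python3 -m inch '{"travel":[[-4,0,0],[-8,0,0],[-12,0,0],[-12,0,0]],"turn":[0,0,0,0],"claw":[1,1,1,1]}' 60
python3 - <<'E'
from h import *
s=cam("side");o=robot.observe();print(o["contact_force"],o["torque"]);B=s["bgr"]
V=cv2.cvtColor(B,cv2.COLOR_BGR2HSV)[:,:,2].astype(int)
for r in range(288,310,2): print(r,V[r,334:376].tolist())
p=o["tool_pos"];g=p-[0,0,.0532]
for u in(.105,.09): print(u,proj(s,[g+[ -.0145,-u,-.0225-.004*(u<.1)],g+[.0145,-u,-.0225-.004*(u<.1)]]).round(1).tolist())
E
```

```text
time: 14.85
tool_pos: [0.4979, -0.1501, 0.2076]
tool_rot: [-3.142, 0.0, 1.569]
contact_force: [0.1, -0.0, -1.6]
opening: 0.0196
grip_force: 60.0
time: 15.25
tool_pos: [0.498, -0.1617, 0.2077]
tool_rot: [3.141, 0.0, 1.57]
contact_force: [-0.7, -0.3, -1.1]
opening: 0.0193
grip_force: 60.0
[ 0.59868531  0.6806457  -0.63602132] [-0.02834138 -0.09496389 -0.05189723]
288 [173, 156, 172, 188, 196, 185, 122, 92, 107, 121, 137, 145, 145, 132, 116, 99, 82, 64, 55, 52, 45, 47, 45, 43, 46, 46, 45, 50, 52, 58, 71, 87, 116, 137, 155, 153, 152, 147, 174, 215, 226, 224]
290 [208, 171, 153, 170, 182, 172, 114, 87, 90, 93, 97, 113, 126, 141, 148, 149, 149, 150, 156, 153, 150, 142, 140, 125, 122, 128, 141, 148, 162, 163, 157, 162, 162, 156, 141, 128, 114, 119, 167, 218, 224, 225]
292 [223, 220, 195, 156, 154, 151, 103, 77, 77, 82, 90, 93, 97, 99, 111, 111, 115, 123, 134, 146, 155, 159, 160, 162, 162, 158, 157, 156, 153, 146, 134, 127, 120, 113, 107, 105, 101, 125, 180, 219, 227, 226]
294 [225, 224, 221, 198, 166, 134, 105, 89, 86, 82, 81, 82, 88, 93, 99, 101, 105, 105, 107, 108, 109, 108, 111, 111, 112
[... 911 characters left out ...]
304 [224, 225, 226, 225, 224, 223, 222, 223, 227, 228, 229, 228, 224, 202, 140, 97, 93, 94, 101, 104, 103, 107, 107, 107, 111, 106, 106, 130, 179, 220, 228, 229, 230, 230, 229, 230, 229, 229, 229, 229, 230, 227]
306 [225, 225, 226, 227, 223, 223, 224, 223, 226, 229, 229, 229, 224, 197, 117, 79, 84, 92, 97, 99, 108, 110, 112, 107, 105, 99, 99, 119, 175, 219, 227, 228, 230, 231, 228, 229, 229, 228, 230, 230, 231, 228]
308 [227, 224, 227, 226, 223, 225, 222, 225, 227, 228, 229, 229, 226, 211, 161, 104, 73, 65, 69, 74, 81, 88, 85, 80, 71, 69, 87, 139, 197, 222, 226, 228, 231, 229, 230, 229, 229, 229, 229, 229, 230, 229]
0.105 [[345.3, 300.7], [364.3, 297.6]]
0.09 [[341.7, 297.4], [360.2, 294.5]]
```

The left tine tip shows just below the puck at (345, 302), and the neck centre is at col 354.8. That puts the fork laterally centred, so I'll slide it fully in.

```bash
python3 -m inch '{"travel":[[-6,0,0],[-12,0,0],[-18,0,0],[-24,0,0],[-29,0,0],[-29,0,0],[-29,0,0]],"turn":[0,0,0,0,0,0,0],"claw":[1,1,1,1,1,1,1]}' 60; python3 -m inch '{"travel":[[0,0,-2],[0,0,-4],[0,0,-6],[0,0,-7],[0,0,-7]],"turn":[0,0,0,0,0],"claw":[1,1,1,1,1]}' 60; python3 -c "
from h import *
o=robot.observe();print(o['contact_force'],o['torque'])"
```

```text
time: 16.0
tool_pos: [0.4979, -0.1904, 0.2076]
tool_rot: [-3.141, -0.0, 1.57]
contact_force: [-0.1, -0.6, -1.7]
opening: 0.0198
grip_force: 60.0
time: 16.5
tool_pos: [0.4981, -0.1903, 0.215]
tool_rot: [3.141, 0.0, 1.571]
contact_force: [0.7, 0.6, -1.3]
opening: 0.0198
grip_force: 60.0
[ 0.72164899  0.6153502  -1.331999  ] [-0.07155307 -0.15981771 -0.05161701]
```

```bash
python3 -m inch '{"travel":[[0,0,-1],[0,0,-2],[0,0,-2]],"turn":[0,0,0],"claw":[1,1,1]}' 60; python3 -m inch '{"travel":[[0,0,-1],[0,0,-2],[0,0,-2]],"turn":[0,0,0],"claw":[1,1,1]}' 60; python3 -m inch '{"travel":[[0,0,-1],[0,0,-1.5],[0,0,-1.5]],"turn":[0,0,0],"claw":[1,1,1]}' 60
```

```text
time: 16.8
tool_pos: [0.4979, -0.1902, 0.2167]
tool_rot: [-3.141, -0.0, 1.57]
contact_force: [-0.4, -0.4, -2.0]
opening: 0.0196
grip_force: 60.0
time: 17.1
tool_pos: [0.4978, -0.1902, 0.2184]
tool_rot: [-3.141, -0.0, 1.57]
contact_force: [-0.7, 0.5, -4.7]
opening: 0.0199
grip_force: 60.0
time: 17.4
tool_pos: [0.4978, -0.1902, 0.2201]
tool_rot: [-3.141, -0.0, 1.57]
contact_force: [-0.5, 0.1, -4.4]
opening: 0.0194
grip_force: 60.0
```

```bash
cat >> h.py <<'E'
def cap(box=(335,240,378,300)):
    s=cam("side");V=cv2.cvtColor(s["bgr"],cv2.COLOR_BGR2HSV);c=blobs(((V[:,:,2]<70)*255).astype(np.uint8),box,20)[0];M=cv2.moments(c)
    o=robot.observe();print("cap",round(M["m10"]/M["m00"],2),round(M["m01"]/M["m00"],2),o["contact_force"].round(1),o["torque"].round(2),o["tool_pos"].round(4))
E
python3 -c "
from h import *
cap()"; python3 -m inch '{"travel":[[0,0,-0.5],[0,0,-1],[0,0,-1]],"turn":[0,0,0],"claw":[1,1,1]}' 60;python3 -c "
from h import *
cap()"
```

```text
cap 356.16 278.5 [-0.5 -0.3 -3.8] [ 0.23 -0.07  0.03] [ 0.4978 -0.1902  0.2202]
time: 17.75
tool_pos: [0.498, -0.1903, 0.2216]
tool_rot: [3.141, 0.0, 1.57]
contact_force: [-0.4, 0.1, -3.7]
opening: 0.0198
grip_force: 60.0
cap 356.49 277.41 [-0.5 -0.6 -2.4] [ 0.14 -0.03 -0.04] [ 0.498  -0.1903  0.2216]
```

The weight has popped loose: its cap is rising and the load is now only about its own weight. I'll carry on straight up.

```bash
python3 -m inch '{"travel":[[0,0,-2],[0,0,-5],[0,0,-8],[0,0,-11],[0,0,-14],[0,0,-16],[0,0,-16]],"turn":[0,0,0,0,0,0,0],"claw":[1,1,1,1,1,1,1]}' 60; python3 -c "
from h import *
cap((335,225,378,300))";  python3 -m inch '{"travel":[[0,0,-2],[0,0,-5],[0,0,-9],[0,0,-13],[0,0,-17],[0,0,-21],[0,0,-25],[0,0,-28],[0,0,-30],[0,0,-30]],"turn":[0,0,0,0,0,0,0,0,0,0],"claw":[1,1,1,1,1,1,1,1,1,1]}' 60
python3 - <<'E'
from h import *
cap((330,205,385,300))
s=cam("side");P=np.array([.4986,-.2663,.158]);print([proj(s,[P+[0,0,h]])[0].round(1).tolist() for h in(0,.03,.05)])
E
```

```text
time: 18.5
tool_pos: [0.4983, -0.1905, 0.238]
tool_rot: [3.14, 0.001, 1.57]
contact_force: [-1.0, -0.2, -2.1]
opening: 0.0195
grip_force: 60.0
cap 361.75 253.52 [-0.7  0.1 -0.8] [ 0.01 -0.06 -0.07] [ 0.4982 -0.1904  0.2377]
time: 19.55
tool_pos: [0.498, -0.1903, 0.2675]
tool_rot: [3.141, 0.0, 1.57]
contact_force: [0.0, -0.0, -2.9]
opening: 0.0191
grip_force: 60.0
cap 366.44 231.45 [ 0.1 -1.8 -2. ] [ 0.08 -0.11  0.  ] [ 0.498  -0.1903  0.2673]
[[356.2, 283.5], [357.4, 264.8], [358.2, 252.0]]
```

Run:
```python
from h import *
s=cam("side");cv2.imwrite("pics/s8.png",cv2.resize(s["bgr"][190:330,280:440],None,fx=4,fy=4,interpolation=2))
```

```text
(no output)
```

View pics/s8.png

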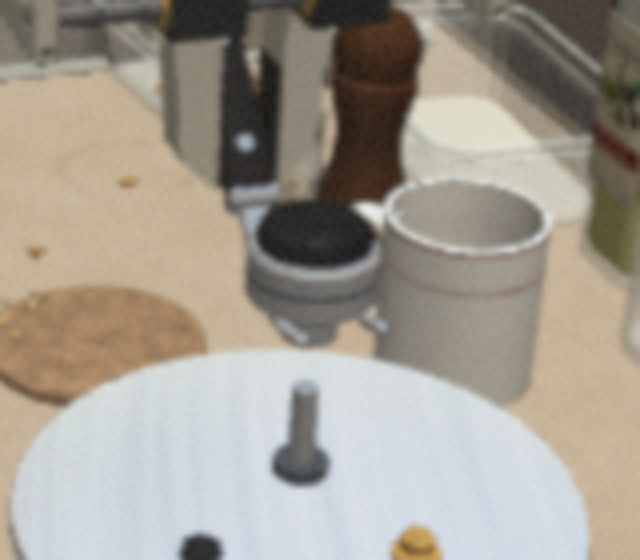

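The weight sits upright on the fork at about px (359, 248), clear of the vent pipe. I'll carry it gently to the mat.

```bash
python3 -m inch '{"travel":[[2,0,0],[6,0,0],[12,0,0],[20,0,0],[30,0,0],[42,0,0],[55,1,0],[69,2,0],[84,2,0],[100,2,0],[116,3,0],[132,3,0]],"turn":[0,0,0,0,0,0,0,0,0,0,0,0],"claw":[1,1,1,1,1,1,1,1,1,1,1,1]}' 60; python3 -m inch '{"travel":[[16,0,0],[32,0,0],[48,0,0],[64,0,0],[80,0,0],[96,0,0],[111,0,0],[124,0,0],[135,0,0],[144,0,0],[151,0,0],[155,0,0]],"turn":[0,0,0,0,0,0,0,0,0,0,0,0],"claw":[1,1,1,1,1,1,1,1,1,1,1,1]}' 60
python3 - <<'E'
from h import *
go(.502,.099,.2673,1.5708)
s=cam("side");t=cam("top");o=robot.observe();p=o["tool_pos"];print(o["contact_force"])
W=p+[0,-.076,-.107]; print("pred weight cap",W,proj(s,[W])[0],proj(t,[W])[0])
for r in(s,t):
    V=cv2.cvtColor(r["bgr"],cv2.COLOR_BGR2HSV);c0=proj(r,[W])[0].astype(int);b=(c0[0]-30,c0[1]-30,c0[0]+30,c0[1]+30)
    for c in blobs(((V[:,:,2]<70)*255).astype(np.uint8),b,30)[:3]: print(r["n"],cv2.boundingRect(c),cv2.minEnclosingCircle(c),cv2.contourArea(c))
E
```

```text
time: 20.9
tool_pos: [0.501, -0.0567, 0.2672]
tool_rot: [3.141, 0.0, 1.571]
contact_force: [0.2, -0.3, -2.3]
opening: 0.0195
grip_force: 60.0
time: 22.1
tool_pos: [0.501, 0.0973, 0.2672]
tool_rot: [-3.142, 0.0, 1.571]
contact_force: [-0.0, 0.1, -2.6]
opening: 0.0195
grip_force: 60.0
travel [ 1.7  1.  -0.1] turn -0.0 yaw now 1.5707
[-0.01262909  0.29689827 -2.18916474]
pred weight cap [0.50104506 0.02102584 0.1601486 ] [303.36842362 206.84630311] [318.54274817 248.5210797 ]
side (293, 176, 21, 9) ((303.0, 181.0), 10.049975395202637) 125.5
```

Run:
```python
from h import *
s=cam("side");o=robot.observe();p=o["tool_pos"]
for dy in(-.066,-.076,-.086):
    W=p+[0,dy,-.0583]; print(W,proj(s,[W])[0])
V=cv2.cvtColor(s["bgr"],cv2.COLOR_BGR2HSV)[:,:,2].astype(int)
for r in range(166,206,3): print(r,V[r,284:326].tolist())
```

```text
[0.50109286 0.03066967 0.20887325] [302.1522376  181.24941696]
[0.50109286 0.02066967 0.20887325] [303.55683356 182.95029635]
[0.50109286 0.01066967 0.20887325] [304.98889503 184.68443478]
166 [138, 136, 135, 136, 121, 86, 52, 56, 68, 100, 117, 104, 74, 47, 35, 54, 87, 121, 134, 138, 136, 138, 137, 137, 131, 130, 129, 125, 124, 118, 131, 152, 166, 171, 168, 169, 164, 162, 174, 186, 191, 191]
169 [138, 139, 137, 136, 119, 85, 55, 46, 61, 82, 97, 90, 66, 54, 42, 47, 83, 123, 135, 140, 140, 136, 134, 138, 150, 159, 167, 167, 169, 167, 150, 127, 128, 161, 170, 170, 169, 171, 168, 163, 162, 173]
172 [103, 126, 135, 136, 125, 92, 55, 42, 50, 50, 52, 52, 48, 46, 45, 52, 85, 122, 133, 137, 145, 157, 161, 160, 157, 157, 157, 158, 160, 160, 162, 166, 169, 172, 173, 171, 170, 172, 171, 173, 171, 168]
175 [104, 104, 118, 133, 131, 111, 90, 75, 91, 103, 100, 91, 73, 67, 60, 50, 54, 74, 78, 84, 86, 89, 91, 115, 142, 148, 157, 167, 171, 171, 171, 169, 172, 172, 172, 173, 169, 170, 170, 171, 171, 168]
178 [126, 128, 137, 153, 160, 156, 140, 107, 108, 105, 89, 61, 45, 45, 44, 46, 44, 44, 48, 43, 45, 
[... 1207 characters left out ...]
26, 129, 124, 115, 125, 142, 134, 109, 98, 97, 95, 98, 97, 96, 100, 96]
199 [125, 125, 125, 122, 118, 119, 118, 116, 116, 114, 111, 110, 108, 102, 97, 85, 97, 101, 103, 105, 108, 108, 105, 105, 108, 117, 141, 148, 141, 136, 138, 149, 149, 142, 126, 106, 96, 97, 98, 94, 92, 96]
202 [122, 125, 124, 120, 120, 119, 119, 121, 112, 115, 111, 108, 111, 105, 105, 105, 103, 96, 95, 95, 95, 87, 93, 93, 104, 111, 112, 114, 116, 127, 139, 141, 135, 138, 147, 153, 150, 141, 136, 125, 121, 118]
205 [140, 138, 139, 145, 143, 143, 144, 147, 150, 146, 148, 153, 153, 158, 159, 161, 161, 163, 164, 165, 166, 162, 148, 119, 114, 124, 137, 143, 152, 153, 159, 163, 172, 179, 176, 178, 178, 180, 182, 187, 185, 190]
```

```bash
python3 -m inch '{"travel":[[0,0,3],[0.5,0.5,9],[1,0.5,18],[1.5,1,30],[2,1,45],[2,1,61],[2,1,77],[2,1,93],[2,1,109],[2,1,124],[2,1,137],[2,1,147]],"turn":[0,0,0,0,0,0,0,0,0,0,0,0],"claw":[1,1,1,1,1,1,1,1,1,1,1,1]}' 60;  python3 -m inch '{"travel":[[0,0,5],[0,0,8],[0,0,10],[0,0,11],[0,0,12],[0,0,12],[0,0,12]],"turn":[0,0,0,0,0,0,0],"claw":[1,1,1,1,1,1,1]}' 60; python3 -c "
from h import *
for i in range(3): robot.read_camera('top');o=robot.observe();print(o['contact_force'].round(1),o['torque'].round(2),o['tool_pos'].round(4))"
```

```text
time: 23.45
tool_pos: [0.5015, 0.0986, 0.1185]
tool_rot: [-3.14, 0.0, 1.57]
contact_force: [0.7, -1.0, -1.9]
opening: 0.0196
grip_force: 60.0
time: 24.15
tool_pos: [0.5022, 0.0987, 0.1084]
tool_rot: [3.141, 0.0, 1.571]
contact_force: [-1.3, -0.3, -3.0]
opening: 0.0196
grip_force: 60.0
[-0.7 -0.2 -2.5] [ 0.03 -0.08  0.03] [0.5021 0.0987 0.1084]
[ 0.3  0.7 -2.6] [-0.   -0.11 -0.01] [0.5021 0.0987 0.1084]
[-1.  -0.9 -2.8] [ 0.05 -0.13 -0.07] [0.5021 0.0987 0.1083]
```

```bash
cat > f.py <<'E'
from h import *
F=[];Y=[]
for i in range(5):
    s=cam('side');o=robot.observe();F.append(o['contact_force']);V=cv2.cvtColor(s["bgr"],cv2.COLOR_BGR2HSV)[:,:,2]
    c=blobs(((V<62)*255).astype(np.uint8),(285,170,335,270),60)
    Y.append([cv2.boundingRect(k)for k in c])
print(np.mean(F,0).round(2),o['tool_pos'].round(4),Y[-1])
E
python3 f.py; python3 -m inch '{"travel":[[0,0,1],[0,0,2],[0,0,3],[0,0,4],[0,0,4]],"turn":[0,0,0,0,0],"claw":[1,1,1,1,1]}' 60 >/dev/null; python3 f.py;  python3 -m inch '{"travel":[[0,0,1],[0,0,2],[0,0,2]],"turn":[0,0,0],"claw":[1,1,1]}' 60 >/dev/null; python3 f.py; python3 -m inch '{"travel":[[0,0,1],[0,0,2],[0,0,2]],"turn":[0,0,0],"claw":[1,1,1]}' 60 >/dev/null; python3 f.py
```

```text
[ 0.01 -0.39 -2.18] [0.5021 0.0987 0.1082] [(285, 189, 50, 18), (285, 212, 15, 34), (295, 250, 18, 10), (299, 208, 18, 11), (285, 170, 27, 6)]
[-0.64  0.27 -2.64] [0.5021 0.0987 0.1042] [(285, 191, 50, 18), (285, 213, 15, 34), (295, 251, 18, 10), (285, 170, 27, 8), (304, 210, 13, 11)]
[-0.36 -0.2  -2.35] [0.502  0.0987 0.1022] [(285, 192, 50, 17), (285, 214, 15, 34), (295, 252, 18, 10), (285, 170, 27, 9), (299, 211, 18, 11)]
[ 0.2  -0.01 -1.9 ] [0.5021 0.0987 0.1002] [(285, 193, 50, 17), (285, 215, 15, 34), (295, 253, 18, 10), (285, 170, 27, 9), (299, 212, 18, 11)]
```

```bash
sed -i 's/print(np.mean/Vs=[]\nprint(np.mean/; s/Y\[-1\])/[y for y in Y[-1] if 245<y[1]<262])/' f.py; for i in 1; do python3 -m inch '{"travel":[[0,0,1],[0,0,2],[0,0,2]],"turn":[0,0,0],"claw":[1,1,1]}' 60 >/dev/null; python3 f.py; done; python3 -m inch '{"travel":[[0,0,1],[0,0,2],[0,0,2]],"turn":[0,0,0],"claw":[1,1,1]}' 60 >/dev/null; python3 f.py;  python3 -m inch '{"travel":[[0,0,1],[0,0,2],[0,0,2]],"turn":[0,0,0],"claw":[1,1,1]}' 60 >/dev/null; python3 f.py
```

```text
[ 0.13 -0.02 -1.03] [0.5021 0.0987 0.0982] [(295, 253, 18, 10)]
[ 0.11 -0.17 -1.5 ] [0.5021 0.0987 0.0962] [(295, 253, 18, 10)]
[ 0.29  0.24 -1.17] [0.5021 0.0987 0.0942] [(295, 253, 18, 10)]
```

The weight is standing: its cap stopped moving and the load came off the fork. I'll lower slightly more and back the tines out.

```bash
python3 -m inch '{"travel":[[0,0,1],[0,0,1.3],[3,0,1.3],[7,0,1.3],[12,0,1.3],[17,0,1.3],[22,0,1.3],[22,0,1.3]],"turn":[0,0,0,0,0,0,0,0],"claw":[1,1,1,1,1,1,1,1]}' 60 >/dev/null; python3 f.py; python3 -m inch '{"travel":[[4,0,0],[9,0,0],[14,0,0],[19,0,0],[24,0,0],[29,0,0],[34,0,0],[39,0,0],[46,0,0],[54,0,0],[64,0,0],[74,0,0]],"turn":[0,0,0,0,0,0,0,0,0,0,0,0],"claw":[1,1,1,1,1,1,1,1,1,1,1,1]}' 60 ; python3 f.py
```

```text
[ 0.03  0.08 -1.37] [0.5021 0.1206 0.0929] [(295, 253, 18, 10)]
time: 30.3
tool_pos: [0.5021, 0.1956, 0.0929]
tool_rot: [3.142, 0.0, 1.57]
contact_force: [-0.4, -1.0, -1.0]
opening: 0.0198
grip_force: 60.0
[ 0.12  0.05 -1.24] [0.502  0.1947 0.0928] [(295, 253, 18, 10)]
```

```bash
python3 -m inch '{"travel":[[10,-3,0],[30,-6,0],[45,-8,0],[53,-10,0],[56,-10,0],[56,-10,3],[56,-10,6],[56,-10,8]],"turn":[0,0,0,0,0,0,0,0],"claw":[1,1,1,1,1,1,1,1]}' 30; python3 -m inch '{"travel":[[0,0,1],[0,0,3],[0,0,5],[0,0,7],[0,0,9],[0,0,11],[0,0,13],[0,0,15],[0,0,16],[0,0,17],[0,0,17],[0,0,17]],"turn":[0,0,0,0,0,0,0,0,0,0,0,0],"claw":[1,1,1,1,1,1,1,1,1,1,1,1]}' 4
```

```text
time: 31.35
tool_pos: [0.4921, 0.2501, 0.0844]
tool_rot: [-3.141, 0.0, 1.57]
contact_force: [0.0, -0.1, -1.9]
opening: 0.0198
grip_force: 30.0
time: 32.55
tool_pos: [0.4921, 0.2507, 0.0679]
tool_rot: [-3.142, 0.0, 1.57]
contact_force: [0.5, 0.5, -0.2]
opening: 0.0201
grip_force: 4.0
```

```bash
python3 -m inch '{"travel":[[0,0,0],[0,0,0],[0,0,0],[0,0,0],[0,0,0],[0,0,0],[0,0,0],[0,0,0],[0,0,0],[0,0,0],[0,0,0],[0,0,0]],"turn":[0,0,0,0,0,0,0,0,0,0,0,0],"claw":[1,1,1,0.57,0.56,0.55,0.54,0.52,0.5,0.45,0.4,0.3]}' 3; python3 -m inch '{"travel":[[0,0,0],[0,0,0],[0,0,-5],[0,0,-20],[0,0,-45],[0,0,-80],[0,0,-120],[0,0,-160],[0,0,-180]],"turn":[0,0,0,0,0,0,0,0,0],"claw":[0.1,0,0,0,0,0,0,0,0]}' 3
```

```text
time: 33.75
tool_pos: [0.4921, 0.2507, 0.0679]
tool_rot: [-3.142, 0.0, 1.57]
contact_force: [-0.2, -0.7, -0.4]
opening: 0.0308
grip_force: 0.0
time: 34.65
tool_pos: [0.4929, 0.2511, 0.2521]
tool_rot: [3.136, -0.002, 1.571]
contact_force: [-0.0, 0.1, -0.7]
opening: 0.046
grip_force: 0.0
```

```bash
python3 -m inch '{"travel":[[-30,-40,-50],[-75,-40,-50],[-120,-40,-50],[-165,-40,-50],[-210,-40,-50],[-255,-40,-50],[-300,-40,-50],[-345,-40,-50],[-390,-40,-50],[-435,-40,-50],[-470,-40,-50],[-490,-40,-50]],"turn":[0,0,0,0,0,0,0,0,0,0,0,0],"claw":[0,0,0,0,0,0,0,0,0,0,0,0]}' 3
python3 - <<'E'
from h import *
t=cam("top");s=cam("side");cv2.imwrite("pics/t9.png",t["bgr"]);cv2.imwrite("pics/s9.png",s["bgr"])
V=cv2.cvtColor(t["bgr"],cv2.COLOR_BGR2HSV)
m=cv2.morphologyEx(((V[:,:,2]<125)*255).astype(np.uint8),cv2.MORPH_CLOSE,np.ones((3,3)))
for c in blobs(m,(166,225,290,300),100):
    r=cv2.minAreaRect(c);print("handle?",r,onz(t,cv2.boxPoints(r),.012)[:,:2].round(3).tolist())
for c in blobs(((V[:,:,2]<75)*255).astype(np.uint8),(290,222,345,280),60):
    r=cv2.minEnclosingCircle(c);print("cap?",r,onz(t,r[0],.045)[0].round(4),cv2.boundingRect(c))
V=cv2.cvtColor(s["bgr"],cv2.COLOR_BGR2HSV)[:,:,2]
print("side",[cv2.boundingRect(k) for k in blobs(((V<62)*255).astype(np.uint8),(255,190,335,275),20)])
# steel pixels of tines vs wood (low saturation)
S=cv2.cvtColor(t["bgr"],cv2.COLOR_BGR2HSV)[:,:,1]
for k in blobs(((S<50)*255).astype(np.uint8),(200,225,290,285),8): print("steel",cv2.boundingRect(k),cv2.contourArea(k))
print(robot.observe()["time"])
E
```

```text
time: 35.85
tool_pos: [0.4514, -0.242, 0.2982]
tool_rot: [3.141, 0.001, 1.568]
contact_force: [-0.1, 0.3, -0.3]
opening: 0.0459
grip_force: 0.0
handle? ((205.0, 254.5), (7.0, 50.0), 90.0) [[0.499, 0.352], [0.5, 0.232], [0.483, 0.232], [0.482, 0.352]]
side [(295, 253, 18, 10), (288, 190, 23, 7), (265, 215, 10, 16)]
steel (200, 247, 61, 15) 271.5
35.95
```

Run:
```python
from h import *
t=cam("top");V=cv2.cvtColor(t["bgr"],cv2.COLOR_BGR2HSV);print("pred",proj(t,[[.5025,.023,.045]]))
for c in blobs(((V[:,:,1]<70)*255).astype(np.uint8),(290,222,345,280),30):
    r=cv2.minEnclosingCircle(c);print("weight",r,onz(t,r[0],.045)[0].round(4),V[int(r[0][1]),int(r[0][0])])
```

```text
pred [[317.26047229 249.83891708]]
weight ((317.0, 250.5), 39.25885772705078) [0.5009 0.0236 0.045 ] [ 15  36 100]
```

```bash
python3 -c "
from cell import robot
print(robot.hand_in())"
```

```text
the job is handed in; nothing more can be done
None
```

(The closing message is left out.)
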